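# Anchor the camera pole and hold it fully extended

## Robot

A 7-joint arm with a two-finger parallel gripper is mounted at the origin on a cart in front of the work surface, level with it; the furniture and walls round the work are solid. World frame = base frame: x ahead of the robot, y to its left, z up, the work surface at z = 0. Lengths are in m, angles in rad, forces in N, time in s.
With the tool pointing down it reaches from about 0.425 to 0.825 m from the base axis. Payload 3.6 kg.
Tool frame: the origin (TCP) lies at the very end of the fingers, on their centre line; the grasp point (between the pads) lies 19 mm behind it (arm.pinch_z is the distance from the TCP to the grasp point, in m); z points along the fingers, y is the line along which they close (so a half turn about z gives the same grasp; the last joint's range is limited). The gripper opens to 93 mm and grips with 3 to 60 N. Pads are 15 mm wide; open, the fingers measure 128 mm over their backs; the gripper's body (75 mm by 188 mm) begins 65 mm behind the grasp point.
Start: joints at [-1.198, 0.615, -0.013, 1.423, 0.008, 1.103, -0.04], TCP at [0.252, 0.599, 0.219] pointing down, gripper open.
Joint ranges: [-3.12, 3.12], [-0.3, 2.06], [-1.34, 1.32], [0.26, 2.42], [-1.36, 4.5], [0.01, 1.98], [-2.84, 2.84]. Speed limits (rad/s): [2.79, 2.79, 3.14, 3.14, 3.14, 3.14, 3.14].

## Interface

Orientations are given as a 3x3 rotation matrix whose columns are the frame's x, y, z axes.
In Python, from plant import arm gives the robot as it stands. Calls block until the motion is done:
- arm.goto(position, orientation): joint-space move of the TCP to a pose.
- arm.line_to(position, ori=None, rate=0.15): straight line of the TCP; ori=None keeps the orientation; rate is the mean speed in m/s.
- arm.movej(angles): joint-space move.
- arm.open() and arm.grab(): open the fingers fully, or close them until they stop; the grip force is fixed at half the most.
- arm.hold(seconds).
- arm.inverse_kinematics(position, orientation): joint angles nearest the present ones, or None.
- arm.grab_frame(name): name is "scene" or "side" or "wrist"; returns a dict with "image" (384x512x3 uint8, blue, green, red), "fx", "fy", "cx", "cy" (pixels), "k1" (the pictures are not rectified: a ray, as slopes to the right and down, at radius r is drawn at 1 + k1 r^2 times it, then the intrinsics apply), "pose" (4x4, takes a point from camera to world coordinates); the wrist camera has in their place "hand_eye" (4x4, takes a point from camera to tool coordinates, whose origin is the TCP and whose axes are the flange's). Camera axes: x right, y down, z forward; pixel columns grow to the right and rows downward; lengths in m; the calibration is good to about 2 mm. A picture is of the moment at which its call begins: read the wrist's pose just before it. There is no depth.
A pose or a line that the arm cannot do raises arm.Unreachable and nothing moves.
- arm.sign_off(): hands the job in; it is judged then, once.
Readings, each from a call of its own:
- arm.read_clock(): time.
- arm.read_qpos(): joint angles.
- arm.read_joint_velocities(): joint speeds.
- arm.read_tau(): joint torques, N m.
- arm.read_tool_pos(): TCP position.
- arm.read_tool_rot(): TCP orientation.
- arm.read_ft_force(): force on the tool from outside, world axes, zero at the start.
- arm.read_wrist_torque(): the same for the moment, N m.
- arm.read_gripper_width(): finger opening in m.
- arm.read_grasp_force(): force on a finger pad.
Only numpy, scipy, OpenCV 4.12 (cv2) and the standard library are available. Lean on these libraries where they do the work, as an engineer would, in place of code of your own. Each camera call takes 0.05 s, during which the arm holds its last target. There are 200 camera calls.

## Task

Get the small telescopic camera pole ready for filming over the worktop: first press the lever of its suction foot down until it clicks and stays down by itself, and take the hand off it. Then squeeze the release button in the pole's head, draw the head up past its first stop to the second and last stop, and finish while still squeezing and holding it up there, because it sinks back when let go. Do not draw the pole up before the lever is latched, and leave the loose things round it where they are.

Things in the scene. Friction and masses are not known exactly. Their poses are not given: they have to be found in the camera images.
- monopod: The camera pole's suction foot and outer tube, fixed to the worktop: a grey round foot 108 mm across and 36 mm high with an upright dark steel tube 26 mm across (31.6 mm at its top collar, top at z = 137 mm). Origin: centre of the foot's underside, on the pole's axis; z up. In its frame the lever sticks out to -y and the release button faces -x. Its place and its turn about z (within 0.6 rad) vary.
- foot_lever (a joint): Sprung lever of the suction foot, in rad, grows as it is pressed down: 0 raised (it slopes up at 0.62 rad, sprung up), clicks over a detent between 0.40 and 0.60, then stays by itself at about 0.58, nearly level; end stop 0.66. Its hinge lies along the foot's x at (0, -40, 24) mm of the foot's frame. Pressing down on the pad takes about 1 N, and about 3 to 5 N to pass the detent; against the end stop the force rises steeply.
- lever_pad (a point): Centre of the top of the lever's ribbed black press pad (36 mm across by 30 mm along the lever), 85 mm from the hinge. In the foot's frame about (0, -106, 77) mm while raised, about (0, -125, 32) mm when latched and (0, -125, 26) mm at the end stop. Between two grey cheeks (34 mm high, ending 92 mm from the pole's axis) and the pad nothing else is in the way; the pad stands free over the worktop.
- pole (a joint): How far the sliding part of the pole is drawn up, in m: 0 fully in (locked there by a catch), first stop at 0.045 (a click notch that resists by about 5 N on the way up), second and last stop at 0.090 (hard end). It weighs about 0.15 kg; let go above the first stop it sinks back and rests there. The catch, which acts only at the bottom (the first 10 mm), frees it while the release button is squeezed in by 4 mm or more.
- pole_head (a point): Centre of the black grip head on top of the sliding part: a box 30 mm (foot's x) by 28 mm (foot's y) by 45 mm high, its underside 140 mm above the worktop when fully in; on it a 24 mm disc and a small screw, together 10 mm high. This point is 22.5 mm below the head's top face, on the pole's axis.
- release_button: Grey sprung push button, 14 mm wide (foot's y) and 22 mm high, in the middle of the head's front (-x) face, at the height of the head's centre. It stands 7 mm proud and goes in by 6 mm along the foot's +x (about 6 N fully in), so gripping the head along the foot's x, one finger on the button and one on the face opposite, squeezes it: 37 mm across when out, 31 mm when in. Origin: in the plane of the head's front face, at the button's centre.
- tumbler: Loose bystander: upturned grey steel tumbler 68 mm across, 92 mm high; origin centre of its underside.
- mug_dotted: Loose bystander: cream mug with small dots, 92 mm across, 127 mm with its handle, 93 mm high; origin centre of its underside.
- bowl: Loose bystander: white enamel bowl with a dark rim, 102 mm across, 43 mm high; origin centre of its underside.
- table_fork: Loose bystander: steel fork 204 mm long lying flat nearest the robot; origin centre of its underside.
- spare_lid: Loose bystander: plain white jar lid 88 mm across, 14 mm high, lying flat; origin centre of its underside.

How it is judged:
On the way, in this order (a step that is already met when the one before it is completed fails the run):
1. the foot lever is latched down and the robot touches nothing of the pole (value of joint foot_lever above 0.55 rad and value of joint pole below 0.01 m and contact force between each of the fingers, the arm and monopod below 0.1 N), for 0.2 s.
2. the release button is squeezed while the pole is still fully in (contact force between the fingers and release_button above 1 N and value of joint pole below 0.01 m), for 0.1 s.
3. the pole is drawn up past its first stop with the button squeezed (contact force between the fingers and release_button above 1 N and value of joint pole above 0.055 m), for 0.05 s.
At the end, for the whole second after the job is handed in: The foot lever is still latched (joint above 0.55 rad), the pole stands still within 5 mm of its second stop (joint above 0.085 m), and the fingers still squeeze the release button with more than 1 N, so that the hand alone keeps the pole up (value of joint foot_lever above 0.55 rad and value of joint pole above 0.085 m and velocity of joint pole between -0.01 and 0.01 m/s and contact force between the fingers and release_button above 1 N); the arm keeps its last pose, push and grip.
It fails at once if the pole is drawn up before the foot lever is latched (value of joint pole above 0.01 m and value of joint foot_lever below 0.5 rad).
It fails at once if a bystander is shifted by more than 3 cm (distance of any of tumbler, mug_dotted, bowl, table_fork, spare_lid from where it was at the start of the episode above 0.03 m).
It also fails if it takes over 40 s, if anything falls off the work surface, if the arm or the gripper's body presses on something with over 40 N, if the wrist force passes 120 N, or if a joint passes its speed limit or range.

## Working session

There is one attempt and no reset: what is moved stays moved. The work goes in short steps, each a Python script; the robot and the scene stay as the last script left them, time stands still between calls to the robot, and variables do not carry over. Pictures are saved under pics/ and viewed, at most 10 in all, crops included, and the job is handed in when it is done.

```bash
mkdir -p pics; ls; python3 - <<'E'
from plant import arm
import cv2,numpy as np
for n in ("scene","side"):
    f=arm.grab_frame(n); cv2.imwrite(f"pics/{n}0.png",f["image"]); print(n,{k:f[k] for k in f if k!="image"})
print(arm.read_tool_rot(),arm.read_clock(),arm.pinch_z)
E
```

```text
pics
scene {'fx': 492.45712345899204, 'fy': 492.45712345899204, 'cx': 253.61317784365156, 'cy': 190.87202836684025, 'k1': -0.04172513652575181, 'pose': array([[ 0.7069882 , -0.33924449,  0.62054884, -0.24262066],
       [-0.70675545, -0.30692527,  0.63741165, -0.89245637],
       [-0.02577627, -0.88921879, -0.45675544,  0.73252115],
       [ 0.        ,  0.        ,  0.        ,  1.        ]])}
side {'fx': 359.5439903401239, 'fy': 359.5439903401239, 'cx': 261.1864376004967, 'cy': 185.94472518848795, 'k1': -0.06127171676380198, 'pose': array([[ 0.98956749, -0.06938302,  0.12626232,  0.44195842],
       [-0.14308168, -0.57577887,  0.8049884 , -0.93847108],
       [ 0.01684665, -0.81465618, -0.57969949,  0.79487483],
       [ 0.        ,  0.        ,  0.        ,  1.        ]])}
[[-9.21562231e-01  3.88229675e-01 -8.79392628e-04]
 [ 3.88230670e-01  9.21559749e-01 -2.13929198e-03]
 [-2.01237822e-05 -2.31289788e-03 -9.99997325e-01]] 0.1 0.0188
```

View pics/scene0.png

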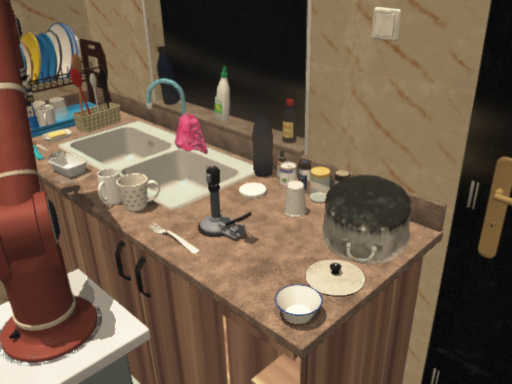

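View pics/side0.png

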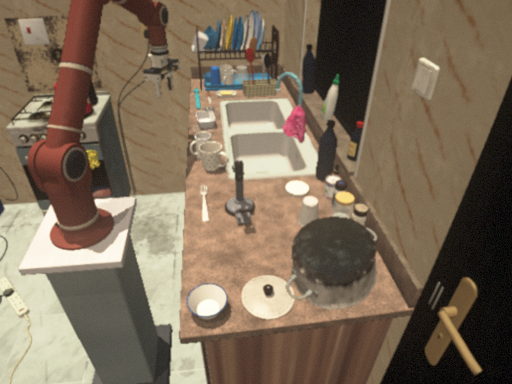

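Both show the pole near scene (213,200), side (239,190), with the lever toward the viewer. Enlarged crops next.

```bash
python3 - <<'E'
import cv2
a=cv2.imread("pics/scene0.png")[155:255,180:270]; b=cv2.imread("pics/side0.png")[150:235,200:280]
cv2.imwrite("pics/sc.png",cv2.resize(a,None,fx=6,fy=6,interpolation=cv2.INTER_CUBIC)); cv2.imwrite("pics/si.png",cv2.resize(b,None,fx=7,fy=7,interpolation=cv2.INTER_CUBIC))
E
```

```text
(no output)
```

View pics/sc.png

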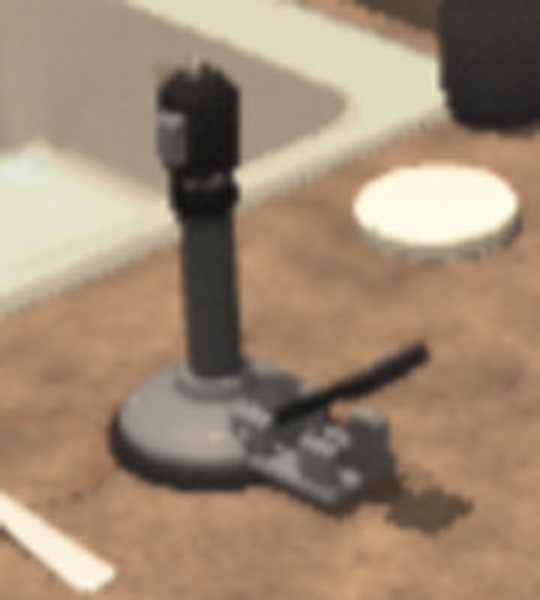

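View pics/si.png

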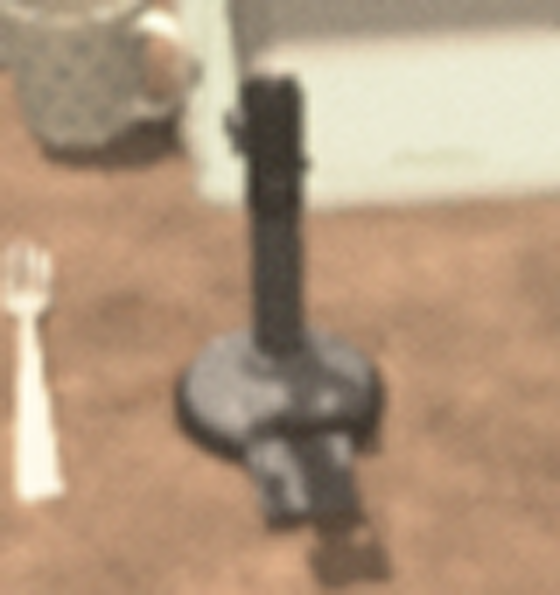

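```bash
cat > h.py <<'E'
import numpy as np
from scipy.optimize import least_squares
def proj(f,P,pose=None):
    T=np.linalg.inv(f["pose"] if pose is None else pose); c=(T[:3,:3]@np.asarray(P,float).T).T+T[:3,3]
    s=c[:,:2]/c[:,2:]; s=s*(1+f["k1"]*(s**2).sum(1,keepdims=True))
    return s*[f["fx"],f["fy"]]+[f["cx"],f["cy"]]
def W(p,P):
    c,s=np.cos(p[2]),np.sin(p[2]); return np.asarray(P,float)/1000@np.array([[c,s,0],[-s,c,0],[0,0,1]])+[p[0],p[1],0]
def fit(obs,p0):
    # obs: list of (frame,pose,model pts mm,pixels,weights)
    r=lambda p:np.concatenate([((proj(f,W(p,P),T)-u)*w).ravel() for f,T,P,u,w in obs])
    return least_squares(r,p0,loss="soft_l1")
E
python3 - <<'E'
from plant import arm
from h import *
S,D=arm.grab_frame("scene"),arm.grab_frame("side")
P=lambda l,k,o:(np.array(l,float)+.5)/k-.5+o
#button, head center, tube at z45, collar lower, lever tip
Ps=[[-22,0,162.5],[0,0,162.5],[0,0,60],[0,-120,84]]
us=P([[172,137],[201,130],[212,345],[422,350]],6,[180,155])
ws=np.array([[1,1],[1,.5],[1,.2],[1,1]])
Pd=[[-22,0,162.5],[0,0,180],[0,0,60],[0,0,0]]
ud=P([[236,128],[274,95],[277,320],[280,400]],7,[200,150])
wd=np.array([[1,1],[1,.3],[1,.2],[1,.3]])
r=fit([(S,None,Ps,us,ws),(D,None,Pd,ud,wd)],[.55,-.05,0])
print(r.x,r.cost); print(proj(S,W(r.x,Ps))-us);print(proj(D,W(r.x,Pd))-ud)
p=r.x
print(W(p,[[0,-106,77],[0,-125,26]]))
c,s=np.cos(p[2]),np.sin(p[2])
for yaw in (p[2],):
  for q in ([0,-100,160],[0,-122,60],[0,0,145],[0,0,245]):
    for sg in (1,-1):
      # tool y along foot x*sg
      R=np.array([[-s*sg,c*sg,0],[c*sg,s*sg,0],[0,0,-1]])
      R=np.column_stack([np.cross([c*sg,s*sg,0],[0,0,-1]),[c*sg,s*sg,0],[0,0,-1]])
      print(q,sg,arm.inverse_kinematics(W(p,[q])[0],R))
f=arm.grab_frame("wrist");print(f["hand_eye"],f["fx"])
E
```

```text
[0.52272199 0.04978951 0.16478156] 1.9427759675216882
[[-0.48359088  0.96569481]
 [-0.06445227 -0.84231148]
 [ 0.41662356 -3.70061042]
 [-0.2752497  -0.40852393]]
[[-0.77341752  0.8783746 ]
 [ 0.25777458  0.00861169]
 [ 0.48885695 -2.32337233]
 [ 0.36904457 -0.0756455 ]]
[[ 0.5401099  -0.05477463  0.077     ]
 [ 0.5432266  -0.07351726  0.026     ]]
[0, -100, 160] 1 [-0.17620599  0.53349327  0.34321701  1.82207281 -0.23495272  0.82584792
  0.44795889]
[0, -100, 160] -1 [-0.59300581  0.77581776  1.13356587  1.83388198 -0.8032454   1.07927128
 -2.12382638]
[0, -122, 60] 1 [-0.05730783  0.67750046  0.22824145  1.89101061 -0.2535549   0.60094151
  0.49708668]
[0, -122, 60] -1 [-0.52771419  0.97542018  1.13054455  1.90505873 -1.06582434  1.0271024
 -1.88012961]
[0, 0, 145] 1 [-0.34242185  0.52833353  0.30738992  1.88168204 -0.22214411  0.76464842
  0.2515253 ]
[0, 0, 145] -1 [ 0.19655523  0.55711462 -0.50232557  1.86477591  0.35914141  0.81001624
  2.81334718]
[0, 0, 245] 1 [-0.40086102  0.41131377  0.38357673  1.75355517 -0.17753017  1.01081463
  0.21323395]
[0, 0, 245] -1 [-0.81828979  0.61247626  1.13637437  1.76467226 -0.60368065  1.16464705
 -2.47418043]
[[-2.97416905e-04 -9.70477782e-01 -2.41190353e-01  6.57641461e-02]
 [ 9.99999422e-01 -3.93449612e-05 -1.07480801e-03  4.14452628e-04]
 [ 1.03358767e-03 -2.41190533e-01  9.70477232e-01 -1.66178298e-01]
 [ 0.00000000e+00  0.00000000e+00  0.00000000e+00  1.00000000e+00]] 311.55119132832215
```

```bash
cat >> h.py <<'E'
def Rg(p,sg=1):
    y=np.array([np.cos(p[2]),np.sin(p[2]),0])*sg; z=np.array([0,0,-1.]); return np.column_stack([np.cross(y,z),y,z])
P0=[0.52272199,0.04978951,0.16478156]
E
python3 - <<'E'
from plant import arm
from h import *
import cv2
t=arm.read_tool_pos(); arm.line_to([t[0],t[1],.33])
arm.goto(W(P0,[[0,-70,300]])[0],Rg(P0)); arm.hold(.3)
T=np.eye(4);T[:3,:3]=arm.read_tool_rot();T[:3,3]=arm.read_tool_pos()
f=arm.grab_frame("wrist"); cv2.imwrite("pics/w0.png",f["image"]);f["pose"]=T@f["hand_eye"]
import pickle;pickle.dump(f,open("w0.pkl","wb"))
cv2.imwrite("pics/w0b.png",cv2.resize(f["image"],None,fx=1.5,fy=1.5,interpolation=cv2.INTER_CUBIC))
print(T[:3,3],arm.read_clock(),arm.read_ft_force())
print(proj(f,W(P0,[[-15,-14,185],[15,-14,185],[15,14,185],[-15,14,185],[-22,0,162.5],[0,-106,77],[0,0,0]])))
E
```

```text
[ 0.53426156 -0.01891534  0.29997285] 3.9083 [-0.48711162 -0.09848072  0.75986489]
[[234.77634942 126.30692535]
 [268.70891131 126.31983332]
 [269.12513305  93.19719306]
 [234.34664357  93.18249217]
 [228.47038431 110.2437028 ]
 [251.93228157 195.79862044]
 [252.00698387 111.54615412]]
```

View pics/w0b.png

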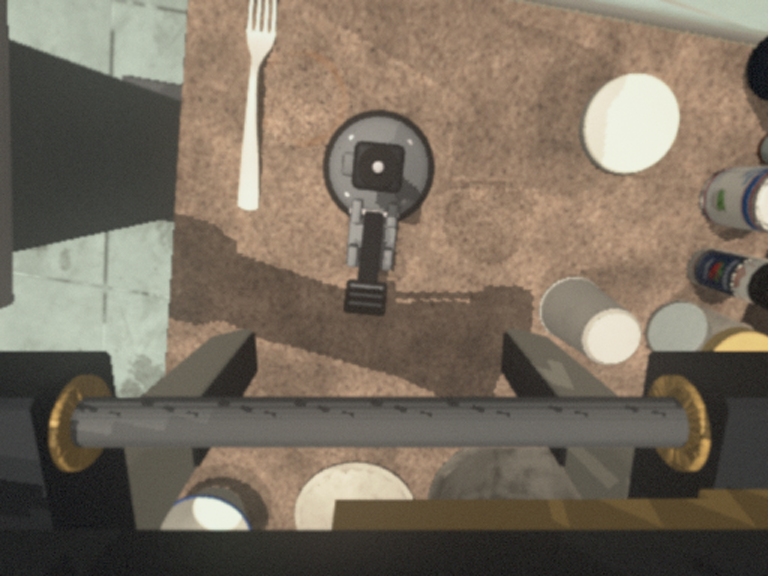

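```bash
python3 - <<'E'
from h import *
import pickle
f=pickle.load(open("w0.pkl","rb"))
Pw=[[0,0,4],[0,0,195],[0,-106,77],[-15,14,185],[15,14,185],[15,-14,185],[-15,-14,185]]
u=(np.array([[379,166],[377.5,167],[366,297],[357,142.5],[404,146],[402,192],[353,190]])+.5)/1.5-.5
for w in ([1]*7,[1,1,1,0,0,0,0]):
    r=fit([(f,None,Pw,u,np.array(w)[:,None])],P0);print(r.x,r.cost)
    print(proj(f,W(r.x,Pw))-u)
E
```

```text
[0.52343685 0.04837306 0.06920653] 6.911484114090307
[[-0.16780277  2.11177852]
 [ 0.77586095  0.49419014]
 [ 0.63809928 -1.26564357]
 [-1.30830098 -1.4720705 ]
 [ 1.92487496 -0.32924594]
 [-0.21726423  1.8044616 ]
 [-1.28893163 -0.17117985]]
[0.5229031  0.04869118 0.06689997] 2.0957302010660817
[[-0.4975746   1.82390525]
 [ 0.21329333  0.00277231]
 [ 0.08072333 -1.58367506]
 [-1.8231612  -1.9968367 ]
 [ 1.41577281 -0.76837831]
 [-0.78761344  1.37904603]
 [-1.86517679 -0.67817911]]
```

```bash
echo "P1=[.523,.0487,.068]" >> h.py; python3 - <<'E'
from plant import arm
from h import *
arm.grab(); R=Rg(P1)
arm.goto(W(P1,[[0,-110,130]])[0],R)
base=arm.read_ft_force(); print(arm.read_clock(),base,arm.read_gripper_width())
def tip(q,l=87):  # point on pad top
    a=.62-q; return [0,-40-l*np.cos(a)+3.6*np.sin(a)*1,24+l*np.sin(a)+3.6*np.cos(a)]
t=tip(0);t[2]+=10; arm.line_to(W(P1,[t])[0],R,rate=.08)
for q in (.0,.1,.2,.3,.4,.5,.56,.6,.63,.65,.66,.67):
    t=tip(q); arm.line_to(W(P1,[t])[0],R,rate=.05)
    fz=arm.read_ft_force()-base; print(q,np.round(t,1),fz.round(2),round(arm.read_tool_pos()[2],4))
    if fz[2]>8 and q>.58: break
arm.hold(.2); print(arm.read_ft_force()-base)
t=arm.read_tool_pos(); arm.line_to([t[0],t[1],.14]); arm.hold(.3)
import cv2
a=arm.grab_frame("scene")["image"][155:255,180:270]; cv2.imwrite("pics/s1.png",cv2.resize(a,None,fx=5,fy=5,interpolation=cv2.INTER_CUBIC))
print(arm.read_clock())
E
```

```text
6.0917 [-0.16860413 -0.23090424 -0.13736159] 0.0006207713274529802
0.0 [   0.  -108.7   77.5] [-0.23  0.05  0.61] 0.0772
0.1 [   0.  -113.7   70.4] [-0.06  0.37  1.04] 0.0701
0.2 [   0.  -118.    62.8] [ 0.61 -0.39  0.55] 0.0625
0.3 [   0.  -121.5   54.8] [0.33 0.99 0.07] 0.0544
0.4 [   0.  -124.1   46.5] [0.01 1.35 0.67] 0.0463
0.5 [   0.  -125.9   38. ] [0.66 0.37 0.98] 0.0374
0.56 [   0.  -126.6   32.8] [-0.47  0.76  0.24] 0.0326
0.6 [   0.  -126.9   29.3] [ 0.16 -0.38  0.14] 0.0293
0.63 [   0.  -127.    26.7] [-0.45  0.89  0.38] 0.0267
0.65 [   0.  -127.1   25. ] [-1.84  0.61  6.81] 0.0259
0.66 [   0.  -127.1   24.1] [-2.89  1.52 13.48] 0.0258
[-1.02654674  0.4131376  12.66850347]
11.4833
```

View pics/s1.png

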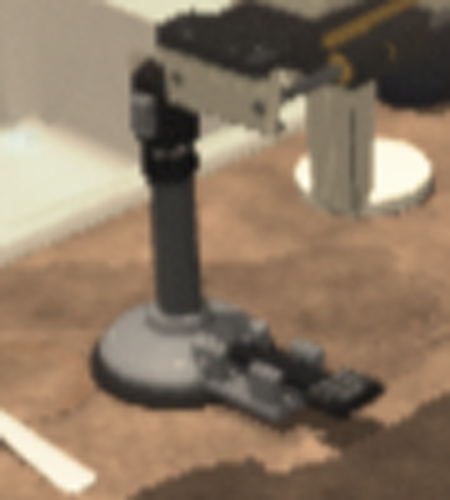

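The lever lies nearly level and is clear of the fingers (pad at crop (345,390)): it is latched. Now the grasp.

```bash
python3 - <<'E'
from plant import arm
from h import *
R=Rg(P1); t=arm.read_tool_pos(); arm.line_to([t[0],t[1],.25]); arm.open()
arm.goto(W(P1,[[0,0,240]])[0],R); base=arm.read_ft_force()
arm.line_to(W(P1,[[0,0,143]])[0],R,rate=.08)
print(arm.read_ft_force()-base,arm.read_clock())
arm.grab(); arm.hold(.4)
print(arm.read_gripper_width(),arm.read_grasp_force(),arm.read_ft_force()-base,arm.read_tool_pos(),arm.read_clock())
E
```

```text
[-0.1880142  -0.05298541 -1.05686962] 15.775
0.030485503716272455 29.995644092559814 [-4.66754938  0.23705567  3.13400094] [0.52189227 0.04860477 0.14279858] 17.1667
```

```bash
python3 - <<'E'
from plant import arm
from h import *
R=Rg(P1); p=arm.read_tool_pos()
for dz in (.02,.04,.055,.07,.085,.089,.091):
    arm.line_to(W(P1,[[0,0,143+dz*1000]])[0],R,rate=.06); print(dz,arm.read_ft_force().round(2),round(arm.read_tool_pos()[2],4),round(arm.read_gripper_width(),4))
arm.hold(.5); print(arm.read_ft_force().round(2),arm.read_tool_pos(),arm.read_grasp_force(),arm.read_clock())
import cv2
a=arm.grab_frame("scene")["image"][125:250,150:290]; b=arm.grab_frame("side")["image"][110:235,190:310]
z=lambda a:cv2.resize(a,(400,400),interpolation=cv2.INTER_CUBIC)
cv2.imwrite("pics/l.png",np.hstack([z(a),z(b)]))
E
```

```text
0.02 [-4.62 -1.01 -1.41] 0.1635 0.0305
0.04 [-5.96 -0.56 -0.74] 0.184 0.0306
0.055 [-7.26 -0.68 -0.9 ] 0.1993 0.0306
0.07 [-6.38 -1.14 -2.68] 0.2145 0.0302
0.085 [-6.8  -0.5  -2.08] 0.2296 0.0304
0.089 [-7.   -0.48 -3.85] 0.233 0.0305
0.091 [ -4.67  -0.49 -15.41] 0.2331 0.0302
[ -5.19  -0.93 -18.14] [0.52190648 0.04859432 0.23311762] 29.99105840921402 20.3333
```

View pics/l.png

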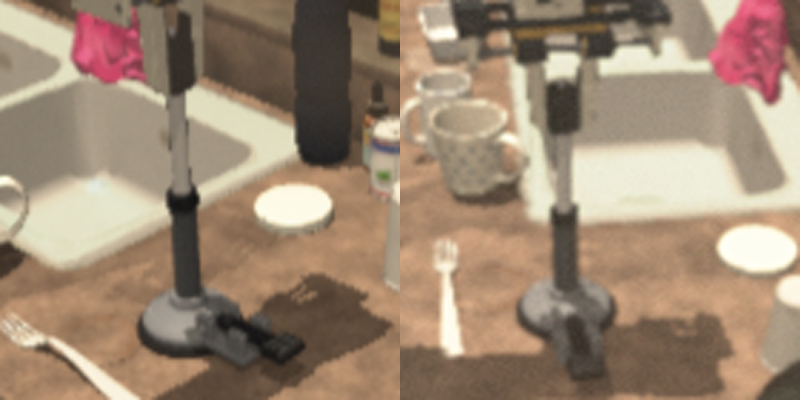

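The picture shows the head drawn fully up, with the bright inner tube exposed above the collar at (182,200). The lever is still down and the fingers are on the button. The TCP rose 90.3 mm and is now pressing against the hard end.

```bash
python3 -c "
from plant import arm
print(arm.sign_off())"
```

```text
the job is handed in; nothing more can be done
None
```

The job is handed in, with the lever latched and the pole drawn up to its second stop (the hand rose 90 mm to the hard end) and held there with the release button squeezed; the judging result was not shown.

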